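# Changeover on the sample loader

### The job

Change over the sample loader: hook a fingertip behind the yellow lip of the slide that carries the red-capped tubes and draw it out along its rails as far as it goes, and push the empty slide fully home, then back away. Nothing needs to be grasped: keep the fingers off the red-capped tubes and do not lift or tip any of them. Leave the slide with the blue-capped tubes and everything else on the bench where they are.

Things in the scene. Friction and masses are not known exactly. Their poses are not given: they have to be found in the camera images.
- loader: Sample loader: low grey deck 350 (x) by 300 mm, 12 mm thick, fixed, white block 85 mm high on its far end. Origin: centre of underside; x along the lanes away from the robot, up to 13 degrees off straight ahead, z up. Three lanes at y = -90, 0, +90 mm, in any order, each with a light-blue slide: yellow lip, pocket, rack of 4 x 2 wells.
- red_lip (a point): Middle of the top edge of the yellow lip of the red-capped slide, 58 mm above the table. Lip: upright plate across the slide's robot-side end, 8 mm thick (4 mm either side of this point), 56 mm wide. Behind it (+x) an open pocket 50 mm long, 56 mm wide, floor 26 mm above the table, then the rack of wells, top 66 mm up. Axes as the loader's: drawn out along -x.
- empty_lip (a point): Middle of the top edge of the yellow lip of the empty slide, 58 mm above the table. Lip: upright plate across the slide's robot-side end, 8 mm thick (4 mm either side of this point), 56 mm wide. Behind it (+x) an open pocket 50 mm long, 56 mm wide, floor 26 mm above the table, then the rack of wells, top 66 mm up. Axes as the loader's: drawn out along -x.
- blue_lip (a point): Middle of the top edge of the yellow lip of the blue-capped slide, 58 mm above the table. Lip: upright plate across the slide's robot-side end, 8 mm thick (4 mm either side of this point), 56 mm wide. Behind it (+x) an open pocket 50 mm long, 56 mm wide, floor 26 mm above the table, then the rack of wells, top 66 mm up. Axes as the loader's: drawn out along -x.
- red_slide (a joint): How far the slide with the red-capped tubes (five, loose in its wells) is drawn out: 0 = fully home, 0.120 m = out against its stop. Starts home. Stays where it is left, about 2 N of friction, cannot leave its rails.
- empty_slide (a joint): How far the slide without tubes is drawn out: 0 = fully home against its end stop, 0.120 m = out. Starts 0.045 to 0.09 m out. Stays where it is left, about 2 N of friction.
- blue_slide (a joint): How far the slide with six blue-capped tubes (fixed in it, tops 92 mm above the table) is drawn out. Starts 0 to 0.02 m out; stays there unless pushed.
- tube0: Loose red-capped sample tube, 17 mm across, 65 mm high, standing upright in a 19 mm square well 39 mm deep of the red-capped slide, cap top 92 mm above the table. Origin at its foot, z along it.
- tube1: Loose red-capped sample tube, 17 mm across, 65 mm high, standing upright in a 19 mm square well 39 mm deep of the red-capped slide, cap top 92 mm above the table. Origin at its foot, z along it.
- tube2: Loose red-capped sample tube, 17 mm across, 65 mm high, standing upright in a 19 mm square well 39 mm deep of the red-capped slide, cap top 92 mm above the table. Origin at its foot, z along it.
- tube3: Loose red-capped sample tube, 17 mm across, 65 mm high, standing upright in a 19 mm square well 39 mm deep of the red-capped slide, cap top 92 mm above the table. Origin at its foot, z along it.
- tube4: Loose red-capped sample tube, 17 mm across, 65 mm high, standing upright in a 19 mm square well 39 mm deep of the red-capped slide, cap top 92 mm above the table. Origin at its foot, z along it.
- spray: Green spray bottle, 76 mm across, 194 mm high, loose, right of the loader. Origin under its centre.
- tape: Yellow tape roll lying flat, 90 mm across, 24 mm high, loose, to the right. Origin under its centre.
- jar: Clear jar with red cap, 56 mm across, 65 mm high, loose, left of the loader. Origin under its centre.
- beaker: White beaker, 70 mm across, 90 mm high, loose, to the left. Origin under its centre.
- marker: White marker pen with a blue cap, 14 mm thick, 130 mm long along its x, loose, right of the loader. Origin under its middle.

How it is judged:
At the end, for the whole second after the job is handed in: Red-capped slide within 7 mm of its stop, empty slide within 7 mm of home, both at rest; blue-capped slide within 7 mm of its start; red-capped tubes in their wells (foot within 10 mm of the floor, tilt under 0.2 rad); spray, tape, jar, beaker, marker within 20 mm of their starts (value of joint red_slide above 0.113 m and value of joint empty_slide below 0.007 m and distance of blue_lip from where it was at the start of the episode below 0.007 m and velocity of joint red_slide between -0.01 and 0.01 m/s and velocity of joint empty_slide between -0.01 and 0.01 m/s and angle between each of tube0, tube1, tube2, tube3, tube4's own z axis and vertical below 0.2 rad and height (world z) of each of tube0, tube1, tube2, tube3, tube4 below 0.037 m and distance of each of spray, tape, jar, beaker, marker from where it was at the start of the episode below 0.02 m); the robot touches nothing.
It fails at once if a red-capped tube is lifted more than 10 mm or tipped more than 0.3 rad (height (world z) of any of tube0, tube1, tube2, tube3, tube4 above 0.037 m or angle between any of tube0, tube1, tube2, tube3, tube4's own z axis and vertical above 0.3 rad).
It fails at once if the fingers press on a red-capped tube with more than 2 N (contact force between the fingers and tube0 above 2 N or contact force between the fingers and tube1 above 2 N or contact force between the fingers and tube2 above 2 N or contact force between the fingers and tube3 above 2 N or contact force between the fingers and tube4 above 2 N).
It fails at once if the blue-capped slide is moved more than 10 mm (distance of blue_lip from where it was at the start of the episode above 0.01 m).
It fails at once if a bystander is moved more than 20 mm or lifted (distance of any of spray, tape, jar, beaker, marker from where it was at the start of the episode above 0.02 m).
It also fails if it takes over 45 s, if anything falls off the work surface, if the arm or the gripper's body presses on something with over 40 N, if the wrist force passes 120 N, or if a joint passes its speed limit or range.

### The arm

A 6-joint arm with a two-finger parallel gripper is mounted at the origin on the work surface. World frame = base frame: x ahead of the robot, y to its left, z up, the work surface at z = 0. Lengths are in m, angles in rad, forces in N, time in s.
With the tool pointing down it reaches from about 0.275 to 0.75 m from the base axis. Payload 10.2 kg.
Tool frame: the origin (TCP) lies on the mounting face of the last link; the fingertips stand 166 mm ahead of it and the grasp point (between the pads) lies robot.grip_point_offset ahead of it (robot.grip_point_offset is the distance from the TCP to the grasp point, in m); z points along the fingers, y is the direction in which the jaws open and shut (so a half turn about z gives the same grasp; the last joint's range is limited). The gripper opens to 88 mm and grips with 3 to 60 N. Pads are 18 mm wide; open, the fingers measure 123 mm over their backs; the gripper's body (75 mm by 187 mm) begins 45 mm behind the grasp point.
Start: joints at [-1.511, 0.313, 1.498, -0, 1.331, -0.223], TCP at [0.146, -0.504, 0.405] pointing down, gripper open.
Joint ranges: [-2.94, 2.94], [-0.97, 2.17], [0.19, 2.56], [-1.23, 4.37], [0.02, 3.11], [-2.88, 2.88]. Speed limits (rad/s): [2.39, 2.39, 3.01, 3.14, 3.14, 3.14].

### API

Orientations are given as a unit quaternion [x, y, z, w].
In Python, from plant import robot gives the robot as it stands. The module is installed in compiled form; this text tells all that it offers. Calls block until the motion is done:
- robot.goto(position, orientation): joint-space move of the TCP to a pose.
- robot.move_linear(position, vel=0.15, rot=None): straight line of the TCP; rot=None keeps the orientation; vel is the mean speed in m/s.
- robot.move_j(angles): joint-space move.
- robot.move_gripper(opening): finger opening in m; the grip force is fixed at half the most; returns when the fingers have stopped.
- robot.dwell(seconds).
- robot.solve_ik(position, orientation): joint angles nearest the present ones, or None.
- robot.sense(): the state.
- robot.get_image(name): name is "side" or "top"; returns a dict with "pixels" (420x560x3 uint8, red, green, blue), "intrinsics" (3x3 intrinsics, pixels), "cam_to_world" (4x4, takes a point from camera to world coordinates). Camera axes: x right, y up, looking along -z (the intrinsics and any distortion apply to the point x, -y, -z); pixel columns grow to the right and rows downward; lengths in m; the calibration is good to about 2 mm. A picture is of the moment at which its call begins. There is no depth.
A pose or a line that the arm cannot do raises robot.PlanningError and nothing moves.
- robot.hand_in(): hands the job in, once; it reports no verdict.
The state is a dict: "time": time; "qpos": joint angles; "qvel": joint speeds; "joint_torque": joint torques, N m; "tool_pos": TCP position; "tool_rot": TCP orientation; "wrist_force": force on the tool from outside, world axes, zero at the start; "ft_torque": the same for the moment, N m; "finger_gap": finger opening in m.
Only numpy, scipy, OpenCV 4.12 (cv2) and the standard library are available. Lean on these libraries where they do the work, as an engineer would, in place of code of your own. Each camera call takes 0.05 s, during which the arm holds its last target. There are 200 camera calls.

## Working session

There is one attempt and no reset: what is moved stays moved. The work goes in short steps, each a Python script; the robot and the scene stay as the last script left them, time stands still between calls to the robot, and variables do not carry over. Pictures are saved under pics/ and viewed, about 8 in all and at most 12, crops included, and the job is handed in when it is done.

```bash
mkdir -p pics; python3 - <<'E'
from plant import robot
import cv2,numpy as np
for n in("top","side"):
    d=robot.get_image(n); cv2.imwrite(f"pics/{n}0.png",d["pixels"][:,:,::-1]); np.savez(f"{n}0.npz",**d)
    print(n,np.round(d["intrinsics"],1).tolist(),np.round(d["cam_to_world"],3).tolist(),[k for k in d])
s=robot.sense();print(s["time"],s["tool_pos"],s["tool_rot"],s["finger_gap"],robot.grip_point_offset)
E
```

```text
top [[536.9, 0.0, 281.3], [0.0, 536.9, 208.8], [0.0, 0.0, 1.0]] [[-0.002, 0.987, -0.161, 0.409], [-1.0, -0.002, -0.001, -0.055], [-0.001, 0.161, 0.987, 1.406], [0.0, 0.0, 0.0, 1.0]] ['pixels', 'intrinsics', 'cam_to_world']
side [[462.2, 0.0, 275.4], [0.0, 462.2, 209.0], [0.0, 0.0, 1.0]] [[0.945, 0.218, -0.244, 0.264], [-0.327, 0.607, -0.724, -1.02], [-0.01, 0.764, 0.645, 0.932], [0.0, 0.0, 0.0, 1.0]] ['pixels', 'intrinsics', 'cam_to_world']
0.1 [ 0.14647532 -0.50412425  0.40424271] [ 9.90021948e-01  1.40912223e-01  2.71062181e-05 -5.36299892e-04] 0.08811176059263928 0.1473
```

View pics/top0.png

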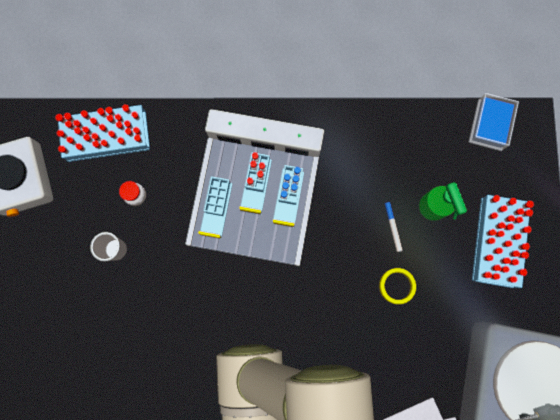

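View pics/side0.png

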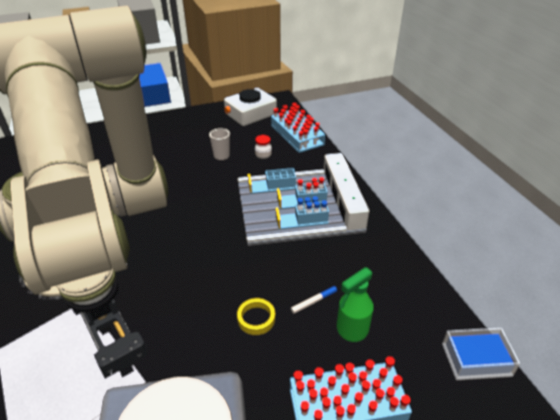

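The top view shows, left to right: the empty slide with its lip at about (210,234), the red slide in the middle (251,210), and the blue slide on the right (285,222). The side view agrees. Next I'll measure the lips and the deck direction.

```bash
cat > h.py <<'E'
import cv2,numpy as np
def ray(d,uv,z):
    K,T=d["intrinsics"],d["cam_to_world"]; uv=np.atleast_2d(uv).astype(float)
    p=np.c_[uv,np.ones(len(uv))]@np.linalg.inv(K).T*[1,-1,-1]
    w=p@T[:3,:3].T; c=T[:3,3]
    return c+w*((z-c[2])/w[:,2])[:,None]
def lips(d,box,amin=15):   # box u0,v0,u1,v1
    h=cv2.cvtColor(d["pixels"],cv2.COLOR_RGB2HSV); m=cv2.inRange(h,(22,130,90),(38,255,255))
    k=np.zeros_like(m);k[box[1]:box[3],box[0]:box[2]]=1; m*=k
    n,l,st,c=cv2.connectedComponentsWithStats(m); out=[]
    for i in range(1,n):
        if st[i,4]>=amin: out.append((c[i],st[i].tolist()))
    return sorted(out,key=lambda a:a[0][0])
E
python3 - <<'E'
from h import *
for n,box in(("top",(180,100,330,270)),("side",(230,150,340,240))):
    d=dict(np.load(n+"0.npz"))
    L=lips(d,box)
    for c,s in L: print(n,c.round(1),s,ray(d,c,0.056 if n=="top" else .05).round(4))
    if n=="top":
        print("deck near corners",ray(d,[(187,245),(299,265)],.012).round(3).tolist())
        print("block top corners",ray(d,[(210,111),(323,130)],.085).round(3).tolist())
d=dict(np.load("top0.npz"))
cv2.imwrite("pics/crop.png",cv2.resize(d["pixels"][100:275,180:335,::-1],None,fx=4,fy=4)[:, :][:600*2:1][:700][:600])
E
```

```text
top [208.7 234.3] [198, 231, 22, 7, 69] [[0.5644 0.1288 0.056 ]]
top [249.8 209.9] [240, 207, 21, 7, 74] [[0.6268 0.0256 0.056 ]]
top [282.9 222.9] [273, 220, 21, 7, 75] [[ 0.5933 -0.0589  0.056 ]]
deck near corners [[0.542, 0.191, 0.012], [0.489, -0.1, 0.012]]
block top corners [[0.88, 0.128, 0.085], [0.828, -0.162, 0.085]]
side [249.1 179.5] [247, 173, 4, 17, 35] [[0.5667 0.1368 0.05  ]]
side [277.5 215.1] [276, 208, 4, 17, 43] [[ 0.5946 -0.058   0.05  ]]
side [278.6 195.5] [277, 189, 4, 16, 39] [[0.6283 0.0275 0.05  ]]
```

View pics/crop.png

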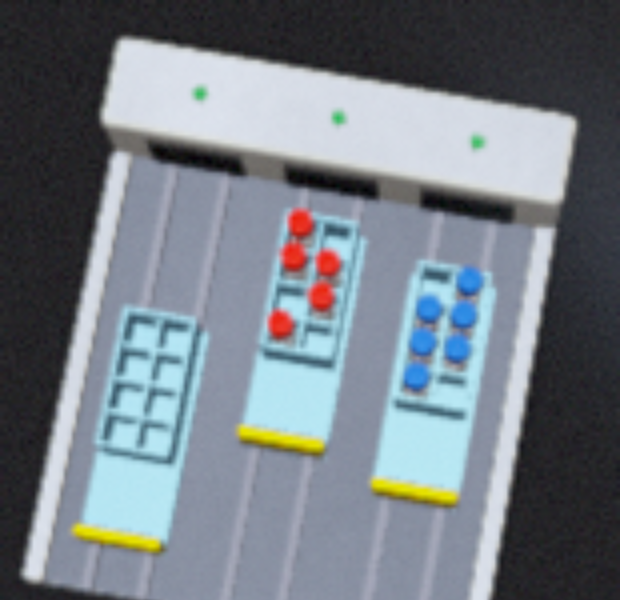

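The measurements agree with the stated sizes. Yaw is about -10.3°, lane spacing is 90.4 and 89.2 mm, the empty slide is about 80 mm out and the blue one about 18 mm. Plan: closed fingers with the jaw axis across the lanes and tips at z = 41 mm, so the gripper body stays above 100 mm and clears the 92 mm caps. I'll push the empty slide first.

```bash
cat >> h.py <<'E'
from plant import robot
a=np.radians(-10.3); X=np.array([np.cos(a),np.sin(a),0]); Y=np.array([-X[1],X[0],0])
Q=[np.cos(a/2),np.sin(a/2),0,0]
def P(x,y,tip): return x*X+y*Y+[0,0,tip+.166]
def force(): return float(np.dot(robot.sense()["wrist_force"],X))
def step_to(x0,x1,y,tip,fmax,dx=.003):
    for x in np.append(np.arange(x0,x1,np.sign(x1-x0)*dx),x1):
        robot.move_linear(P(x,y,tip),vel=.03); f=force()
        if abs(f)>fmax: break
    s=robot.sense()["tool_pos"]; print("end",round(x,4),"actual",round(float(s@X),4),"F",round(f,1)); return x
E
python3 - <<'E'
from h import *
ex,ey=[float(np.dot([.5644,.1288,0],v)) for v in(X,Y)]
rx,ry=[float(np.dot([.6268,.0256,0],v)) for v in(X,Y)]
print(ex,ey,rx,ry)
robot.move_gripper(0.0)
robot.goto(P(ex-.05,ey,.2),Q)
robot.move_linear(P(ex-.05,ey,.041),vel=.15)
print(force(),robot.sense()["finger_gap"],robot.sense()["wrist_force"])
robot.move_linear(P(ex-.02,ey,.041),vel=.1)
robot.move_linear(P(rx-.028,ey,.041),vel=.06); print("F",force())
step_to(rx-.025,rx-.002,ey,.041,9)
print(robot.sense()["time"])
d=robot.get_image("top"); np.savez("top1.npz",**d)
cv2.imwrite("pics/top1.png",cv2.resize(d["pixels"][100:275,180:335,::-1],None,fx=3,fy=3))
E
```

```text
0.5322749901027051 0.22764036309750788 0.6121218050697653 0.1372606854060266
0.1719373630545746 0.0007256002939020456 [ 0.12252551 -0.28739213 -0.00310478]
F 0.5403476398503637
end 0.6021 actual 0.6009 F -15.0
8.5333
```

View pics/top1.png

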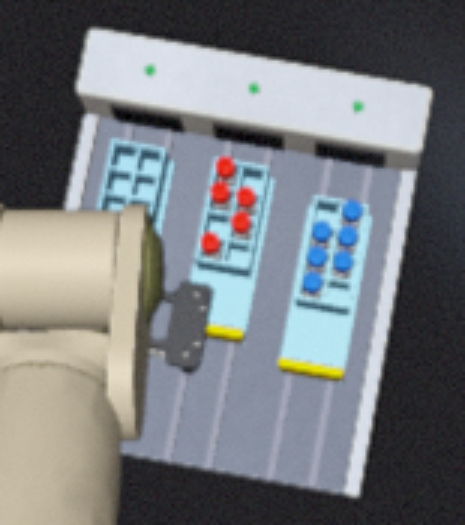

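The empty slide met a hard stop where expected (finger at 0.601, 0.599 predicted), and its rack now lines up with the red one that is still home. Next is the red slide.

```bash
python3 - <<'E'
from h import *
ey,rx,ry=.2276,.6121,.1373
robot.move_linear(P(rx-.045,ey,.041),vel=.1)
robot.move_linear(P(rx-.045,ey,.125),vel=.2)
robot.move_linear(P(rx+.027,ry,.125),vel=.15)
robot.move_linear(P(rx+.027,ry,.041),vel=.08)
print("F in",robot.sense()["wrist_force"].round(2))
robot.move_linear(P(rx+.008,ry,.041),vel=.04); print("F hook",force())
robot.move_linear(P(rx-.092,ry,.041),vel=.06); print("F",force())
x=step_to(rx-.095,rx-.122,ry,.041,9)
robot.move_linear(P(x+.016,ry,.041),vel=.06)
robot.move_linear(P(x+.016,ry,.2),vel=.15)
robot.goto([.15,-.45,.42],Q); robot.dwell(.3)
s=robot.sense();print(s["time"],s["wrist_force"].round(2))
d=robot.get_image("top"); d0=dict(np.load("top0.npz"))
L=lips(d,(180,100,330,290))
for c,_ in L:
    p=ray(d,c,.056)[0]; print(c.round(1),p.round(4),round(p@X,4),round(p@Y,4))
cv2.imwrite("pics/top2.png",d["pixels"][:,:,::-1])
cv2.imwrite("pics/crop2.png",cv2.resize(d["pixels"][100:275,180:335,::-1],None,fx=3,fy=3))
E
```

```text
F in [ 0.07  0.8  -0.17]
F hook -0.2416279240371793
F 0.7241851241255697
end 0.5051 actual 0.5069 F 20.5
19.625 [ 0.65  0.12 -0.1 ]
[215.2 203.6] [0.6431 0.1139 0.056 ] 0.6124 0.2271
[240.4 256. ] [0.5094 0.0481 0.056 ] 0.4926 0.1384
[283.  222.8] [ 0.5933 -0.059   0.056 ] 0.5943 0.048
```

View pics/top2.png

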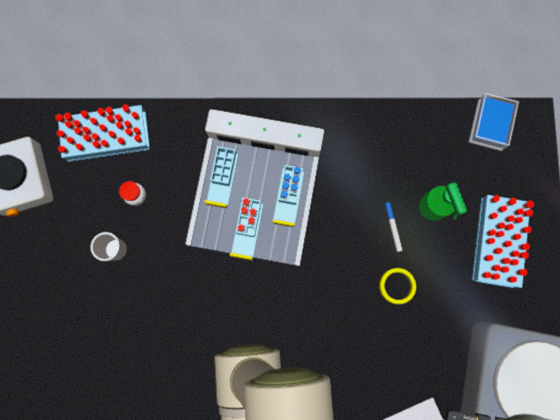

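View pics/crop2.png

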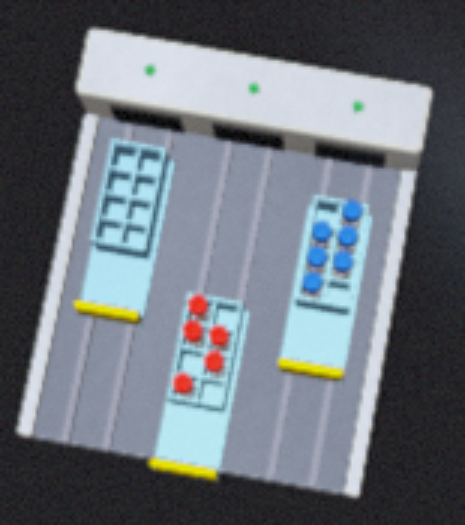

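The red lip has moved 119.5 mm and ended against its stop. The empty lip is at 0.6124, which is home. The blue lip hasn't moved, all five red tubes are seated, and the bystanders sit at the same pixels as before. The arm is clear.

```bash
python3 -c "
from plant import robot
robot.hand_in()"
```

```text
the job is handed in; nothing more can be done
```

The changeover is done and handed in at about 20 s of robot time; the hand-in gives no verdict. I pushed the empty slide home until it met its end stop (15 N). I then hooked the red-capped slide from its pocket, drew it out to its stop (20 N), and backed the arm away.

The last checks came from the top camera, with calibration good to about 2 mm:
- **Red-capped slide:** its lip moved 119.5 mm, against the 120 mm stop.
- **Empty slide:** its lip is within about 1 mm of where the red lip sat when fully home.
- **Blue-capped slide:** it shows no measurable movement.
- **Red-capped tubes:** all five look upright in their wells. I judged this from the top view only and did not measure tilt.
- **Bystanders:** the spray, tape, jar, beaker and marker look unmoved, compared by eye between the pictures.

No check failed or disagreed.

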